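Clear stone chips from the finds-sorting board

ROBOT

A 6-joint arm with a two-finger parallel gripper is mounted at the origin on the work surface. World frame = base frame: x ahead of the robot, y to its left, z up, the work surface at z = 0. Lengths are in m, angles in rad, forces in N, time in s.
With the tool pointing down it reaches from about 0.25 to 0.775 m from the base axis. Payload 4 kg.
Tool frame: the origin (TCP) lies at the centre of the arm's flange, where the gripper is bolted on; the fingertips stand 199 mm ahead of it and the grasp point (between the pads) lies 180 mm ahead of it (ctrl.tip_reach is the distance from the TCP to the fingertips, in m); x points along the fingers, z is the direction in which the jaws open and shut, and the axes are right-handed (so a half turn about x gives the same grasp; the last joint's range is limited). The gripper opens to 94 mm and grips with 3 to 60 N. Pads are 16 mm wide; open, the fingers measure 119 mm over their backs; the gripper's body (75 mm by 177 mm) begins 78 mm behind the grasp point.
Start: joints at [-1.414, 0.087, 1.371, -0, 1.684, -0.103], TCP at [0.141, -0.532, 0.405] pointing down, gripper open.
Joint ranges: [-3.1, 3.1], [-0.76, 2.03], [0.27, 2.55], [-1.08, 4.22], [0.17, 2.65], [-2.57, 2.57]. Speed limits (rad/s): [2.79, 2.79, 3.14, 3.14, 3.14, 3.14].

INTERFACE

Orientations are given as a rotation vector (axis times angle).
In Python, from rig import ctrl, vision gives the robot as it stands.
- The arm moves only by the tool apply_moves, never from a script. Its argument "targets" is a list of rows, each a list of 7 numbers: the shift along the tool's x, y, z scaled (see below), then the turn, a rotation vector about the tool's x, y, z scaled (see below), then the opening, from 0 (shut) to 1 (fully open). A call has 1 to 10 rows; each row is the pose to reach, as a shift and turn from the pose commanded when the call began, along the tool's axes at that moment; what a row does not reach only later rows make up. The controller multiplies each number of a shift by 0.2 m and each number of a turn by 90 degrees. A row lasts 1/10 s, in which the tool goes at most 50 mm and 8.59 degrees, less where a joint would pass 70% of its speed; a pose out of reach is approached as far as the arm can. A call with a number of a shift or a turn outside -1 to 1 is refused whole. A call with a gripper value outside its range is refused whole. The fingers move at their own pace and stop on an object; "force" is the grip in N (left out, the last holds). Time passes only in rows, so rows that repeat a pose let the fingers close. It gives the time, the measured TCP pose, the force and the opening at its end, in the units of the state.
- ctrl.sense(): the state, without advancing time (a new reading comes with each control period).
- vision.capture(name): name is "scene" or "top" or "wrist"; returns the picture (384x512x3 uint8, blue, green, red); there is no depth.
- vision.camera_model(name): a dict with "fx", "fy", "cx", "cy" (pixels), "dist" ([k1, k2, p1, p2, k3] as OpenCV has them; the pictures are not rectified), "rvec" (rotation vector, rad) and "tvec" (3), from world to camera coordinates, as OpenCV has them. Camera axes: x right, y down, z forward; pixel columns grow to the right and rows downward; lengths in m; the calibration is good to about 2 mm. A picture is of the moment at which its call begins: read the wrist's pose just before it. camera_model takes no time and is no camera call; for the wrist camera it gives the pose at the moment of the call.
- ctrl.finish_job(): hands the job in, once; it reports no verdict.
The state is a dict: "clock": time; "joint_positions": joint angles; "qvel": joint speeds; "effort": joint torques, N m; "tcp_pos": TCP position; "orientation": TCP orientation; "ft_force": force on the tool from outside, world axes, zero at the start; "ft_torque": the same for the moment, N m; "gripper_width": finger opening in m.
Only numpy, scipy, OpenCV 4.12 (cv2) and the standard library are available. Lean on these libraries where they do the work, as an engineer would, in place of code of your own. Each camera call takes 0.05 s, during which the arm holds its last target. There are 200 camera calls.

TASK

Slide the gate of the sorting board fully open, then use the scraper block to sweep all four stone chips off the board through the gateway into the metal trough; never touch the chips with the gripper itself. Then stand the scraper upright on the small rubber mat and let go, with the gate left open. Leave the clay bowl on the board where it stands, and do not disturb the brush, the rock or the jar.

Things in the scene. Friction and masses are not known exactly. Their poses are not given: they have to be found in the camera images.
- board: Plywood sorting board, fixed, surface 50 mm high. Origin on the table, z up. Clear surface x -105..105, y -135..170 mm; 20 mm high rims on both x sides and +y. The -y side is closed by the sliding gate, a 20 mm high, 206 mm long, 8 mm thick strip centred on y -142 mm. The surface ends at y -150 mm; the trough is beyond, below. The gate track runs on past the board to x 325 mm.
- trough (a point): Centre of the inner floor of the aluminium trough fixed along the discharge side of the board (axes as the board). The trough is 220 mm long inside (x) and 100 mm wide (y), its floor 4 mm and its outer rim 40 mm above the table, open at the top, so that chips pushed over the board edge drop into it.
- gate (a joint): Slide of the gate, m: 0 closed, 0.212 fully open (at its stop). It opens along the +x axis of the board, stays where it is left (a few N of friction).
- gate_grip (a point): Top centre of the wooden grip tab that stands on the gate, 110 mm above the table: 26 mm long along the board x, 16 mm thick along the board y, 40 mm high above the 20 mm gate strip. Moves with the gate.
- scraper: Scraper block: dark wooden block with a black rubber foot, standing on the table. Foot and block 84 mm long (its x) x 24 mm thick (its y) x 42 mm high, with a centred grip rib on top 60 mm long x 18 mm thick, from 42 to 75 mm height. Origin: centre of its underside; z up. 0.2 kg.
- mat: Small black rubber mat fixed on the table, 140 mm (x) x 90 mm (y) x 4 mm thick. Origin: centre of its underside.
- chip1: Stone chip, pale limestone flake about 40 x 28 mm and 14 mm thick (up to 25 mm from its origin to a corner), lying on the board. Origin: centre of its underside.
- chip2: Stone chip, pale limestone flake about 40 x 28 mm and 14 mm thick (up to 25 mm from its origin to a corner), lying on the board. Origin: centre of its underside.
- chip3: Stone chip, pale limestone flake about 40 x 28 mm and 14 mm thick (up to 25 mm from its origin to a corner), lying on the board. Origin: centre of its underside.
- chip4: Stone chip, pale limestone flake about 40 x 28 mm and 14 mm thick (up to 25 mm from its origin to a corner), lying on the board. Origin: centre of its underside.
- bowl: Small deep terracotta bowl, like a little pot, standing on the board, 56 mm in largest diameter, 60 mm high. Origin: centre of its underside. Stays where it is.
- brush: Hand brush with pale wooden handle lying on the table, 135 mm long (x) x 30 mm x 28 mm high. Origin: underside, near the middle of its length. Not to be disturbed.
- rock: Grey rock about 75 x 60 x 61 mm on the table. Origin: centre of its underside. Not to be disturbed.
- jar: Sample jar with lid, 60 mm in diameter, 90 mm high, on the table. Origin: centre of its underside. Not to be disturbed.
Things that resemble listed ones, but are neither listed nor needed, are in the scene too. Of the things that look like the mat, the middle-sized one is meant. What is shaped like the chip1 but red is not meant.

How it is judged:
On the way, in this order (a step that is already met when the one before it is completed fails the run):
1. the gate is slid fully open (value of joint gate above 0.202 m), for 0.2 s.
2. all four chips lie in the trough (x of chip1 in the frame of trough between -0.11 and 0.11 m and y of chip1 in the frame of trough between -0.05 and 0.05 m and z of each of chip1, chip2, chip3, chip4 in the frame of trough below 0.04 m and x of chip2 in the frame of trough between -0.11 and 0.11 m and y of chip2 in the frame of trough between -0.05 and 0.05 m and x of chip3 in the frame of trough between -0.11 and 0.11 m and y of chip3 in the frame of trough between -0.05 and 0.05 m and x of chip4 in the frame of trough between -0.11 and 0.11 m and y of chip4 in the frame of trough between -0.05 and 0.05 m), for 0.2 s.
At the end, for the whole second after the job is handed in: All four chips lie inside the trough; the gate is at least 190 mm open; the scraper stands upright (within 0.12 rad), released and at rest on the mat, its centre within 50 mm (x) and 35 mm (y) of the mat centre; the bowl is within 15 mm of where it stood (all of step 2 and x of scraper in the frame of mat between -0.05 and 0.05 m and y of scraper in the frame of mat between -0.035 and 0.035 m and z of scraper in the frame of mat below 0.012 m and angle between scraper's own z axis and vertical below 0.12 rad and linear speed of scraper below 0.02 m/s and value of joint gate above 0.19 m and distance of bowl from where it was at the start of the episode below 0.015 m); the robot touches nothing.
It fails at once if a chip is touched by the gripper or arm (contact force between any of chip1, chip2, chip3, chip4 and the fingers above 0.3 N or contact force between any of chip1, chip2, chip3, chip4 and the arm above 0.3 N).
It fails at once if the bowl is shifted by more than 15 mm or tipped by more than 0.3 rad (distance of bowl from where it was at the start of the episode above 0.015 m or angle between bowl's own z axis and vertical above 0.3 rad).
It fails at once if the brush, rock or jar is moved by more than 30 mm (distance of any of brush, rock, jar from where it was at the start of the episode above 0.03 m).
It also fails if it takes over 72 s, if anything falls off the work surface, if the arm or the gripper's body presses on something with over 40 N, if the wrist force passes 120 N, or if a joint passes its speed limit or range.

## Working session

There is one attempt and no reset: what is moved stays moved. The work goes in short steps, Python scripts to look and compute and a tool call to move; the robot and the scene stay as the last step left them, time stands still between calls to the robot, and variables do not carry over. Pictures are saved under pics/ and viewed, about 8 in all and at most 12, crops included, and the job is handed in when it is done.

Besides the shell and the picture viewer there is one more tool, called after ">>>" as name([rows], argument=value, ...), one row to a line, values as JSON. apply_moves: Moves the arm, as the interface text tells. Its arguments: {"type":"object","properties":{"targets":{"type":"array","items":{"type":"array","items":{"type":"number","minimum":-1,"maximum":1}}},"force":{"type":"number"}},"required":["targets"]}

```bash
ls; mkdir -p pics; python3 - <<'E'
from rig import ctrl, vision
import cv2
for n in ("scene","top"):
    im=vision.capture(n); cv2.imwrite(f"pics/{n}0.png",cv2.resize(im,(800,600),interpolation=cv2.INTER_CUBIC))
    m=vision.camera_model(n); print(n,{k:(v if not hasattr(v,'tolist') else v.tolist()) for k,v in m.items()})
print(ctrl.sense())
E
```

```text
pics
scene {'fx': 418.3082672031624, 'fy': 418.3082672031624, 'cx': 253.5496227349679, 'cy': 192.951843563539, 'dist': [-0.11338344799019462, 0.0, 0.0, 0.0, 0.0], 'rvec': [1.4000823436638994, 2.1845641065219725, -0.8707244448477961], 'tvec': [0.23859028142285021, -0.2533154155236442, 1.9164295296703608]}
top {'fx': 415.20928916816206, 'fy': 415.20928916816206, 'cx': 251.20414817166636, 'cy': 192.2999870787504, 'dist': [-0.007873959330024775, 0.0, 0.0, 0.0, 0.0], 'rvec': [2.1819990033302967, -2.150425011216955, 0.15599326750497536], 'tvec': [-0.05763266418351851, 0.524084319451889, 1.2896599608368164]}
{'clock': 0.1, 'joint_positions': array([-1.41409179e+00,  8.78772817e-02,  1.37208560e+00, -2.28264949e-05,
        1.68361144e+00, -1.03076755e-01]), 'qvel': array([ 6.97671970e-04, -1.82962083e-03, -3.52338935e-03, -3.12127283e-04,
        3.75497432e-04, -6.47828983e-05]), 'effort': array([ 2.66526229e-03, -3.41249371e+01, -3.03302050e+01,  7.20847305e-02,
        3.03969299e-02, -8.84559677e-05]), 'tcp_pos': array([ 0.14126656, -0.53144266,  0.40363181]), 'orientation': array([ 1.0170677 ,  1.32245139, -1.01482316]), 'ft_force': array([-1.14596834,  0.0622944 , -0.61292683]), 'ft_torque': array([-0.01250404, -0.0395138 , -0.03901343]), 'gripper_width': 0.09386424125835707}
```

View pics/top0.png

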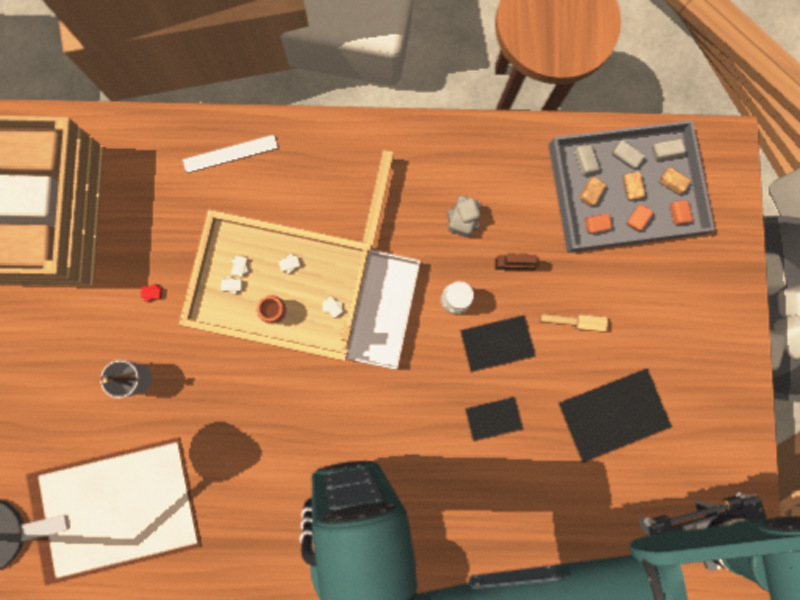

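View pics/scene0.png

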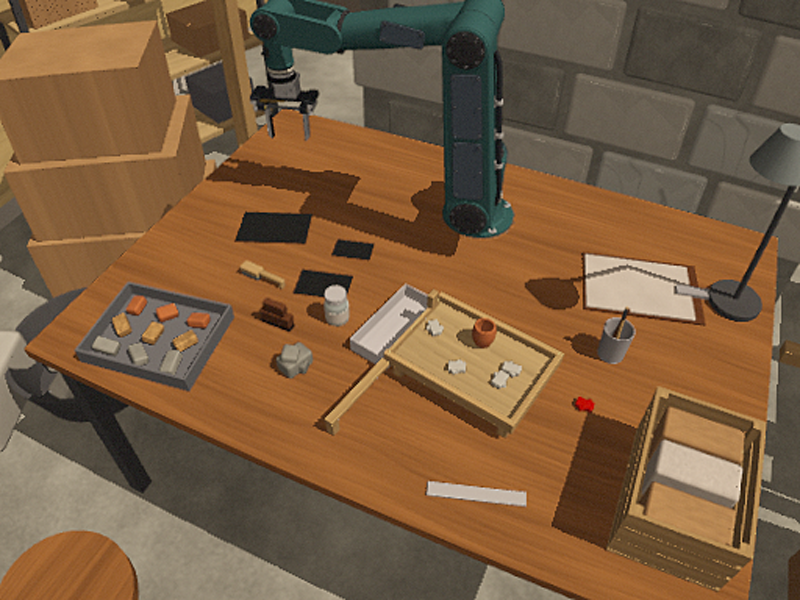

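The top view (800x600) shows the board at about (280,285), the trough at (385,310), and the track running up to (388,155). The scraper is at (517,262) and the brush at (575,322).

Things that could be mistaken for the targets:
- **Mat:** (498,343) is middle-sized, (494,418) small and (615,413) large. I choose (498,343).
- **Chips:** four pale ones at (240,266), (231,286), (290,263) and (333,307). The red one at (150,293) is not meant.
- **Scraper:** the tray blocks at (560–710,130–245) look similar but are not it.

Next I take close crops to check these.

```bash
cat > h.py <<'E'
import numpy as np, cv2
from rig import ctrl, vision
from scipy.spatial.transform import Rotation as R
def ray(n,uv,z,m=None):
    m=m or vision.camera_model(n)
    K=np.array([[m['fx'],0,m['cx']],[0,m['fy'],m['cy']],[0,0,1]])
    p=cv2.undistortPoints(np.array(uv,float).reshape(-1,1,2),K,np.array(m['dist'])).reshape(-1,2)
    Rm=cv2.Rodrigues(np.array(m['rvec']))[0]; c=-Rm.T@np.array(m['tvec'])
    d=np.c_[p,np.ones(len(p))]@Rm
    return c+d*((np.atleast_1d(z)-c[2])/d[:,2])[:,None]
def proj(n,P,m=None):
    m=m or vision.camera_model(n)
    K=np.array([[m['fx'],0,m['cx']],[0,m['fy'],m['cy']],[0,0,1]])
    return cv2.projectPoints(np.array(P,float),np.array(m['rvec']),np.array(m['tvec']),K,np.array(m['dist']))[0].reshape(-1,2)
def crop(im,x0,y0,x1,y1,s,f):
    c=cv2.resize(im[y0:y1,x0:x1],None,fx=s,fy=s,interpolation=cv2.INTER_CUBIC); cv2.imwrite(f,c)
E
python3 - <<'E'
from h import *
im=vision.capture('top')
crop(im,110,90,280,240,4,'pics/a.png'); crop(im,270,115,420,265,4,'pics/b.png')
E
```

```text
(no output)
```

View pics/a.png

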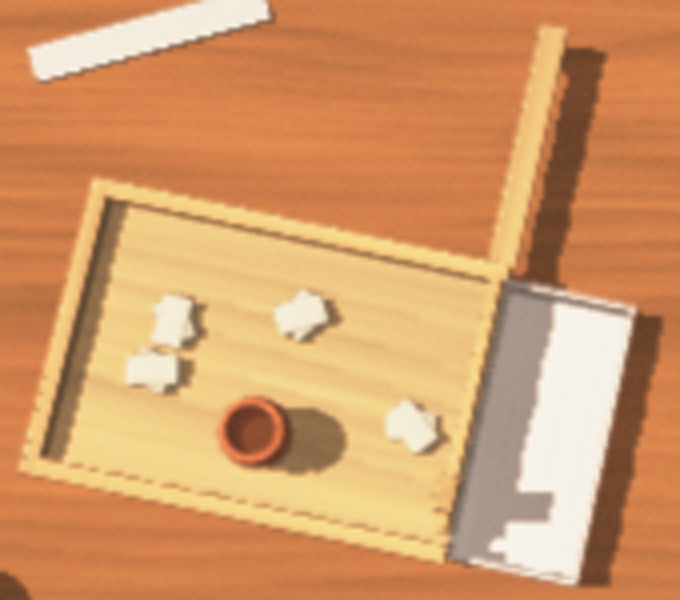

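View pics/b.png

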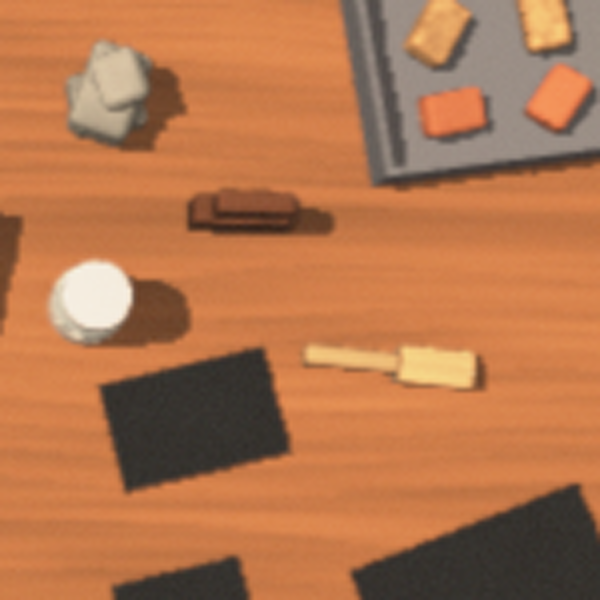

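```bash
python3 - <<'E'
from h import *
from scipy.optimize import least_squares
A=lambda p:np.array(p)/4+[110,90]-.375
B=lambda p:np.array(p)/4+[270,115]-.375
np.set_printoptions(precision=4,suppress=True)
px=A([(97,180),(22,468),(510,268),(445,562)]); m=vision.camera_model('top')
W=ray('top',px,.07); print(W)
a,b,c,d=W[:,:2]; print('lens',np.linalg.norm(a-b),np.linalg.norm(c-d),np.linalg.norm(a-c),np.linalg.norm(b-d))
print('yaws',[np.degrees(np.arctan2(v[1],v[0])) for v in (a-b,c-d)],[np.degrees(np.arctan2(-v[0],v[1])) for v in (a-c,b-d)])
T=ray('top',A([(635,308),(578,583)]),.04); print('trough outer',T)
print('track end',ray('top',A([(541,27),(566,29)]),.07))
print('chips',ray('top',A([(177,322),(154,370),(304,315),(414,427)]),.064))
print('bowl',ray('top',A([(254,431)]),.11))
print('mat',ray('top',B([(101,385),(265,348),(290,452),(127,491)]),.004))
print('rib',ray('top',B([(219,190),(298,193),(298,213),(219,215)]),.075))
print('blockbottom',ray('top',B([(188,228),(296,232)]),.0), 'top',ray('top',B([(190,198)]),.042))
print('jar',ray('top',B([(98,294)]),.09),'rock',ray('top',B([(108,92)]),.04),'brush',ray('top',B([(305,355),(478,370)]),.02))
s=cv2.resize(vision.capture('scene')[180:260,230:310],None,fx=7,fy=7,interpolation=cv2.INTER_CUBIC)
cv2.imwrite('pics/c.png',s)
E
```

```text
[[ 0.6966  0.321   0.07  ]
 [ 0.4694  0.3673  0.07  ]
 [ 0.632  -0.0038  0.07  ]
 [ 0.4023  0.0419  0.07  ]]
lens 0.2318972392053859 0.23424953395000664 0.3311231180052593 0.3322384258727007
yaws [np.float64(-11.510072323228428), np.float64(-11.236742983827734)] [np.float64(-11.253854458841774), np.float64(-11.659918090221604)]
trough outer [[ 0.6076 -0.1037  0.04  ]
 [ 0.3883 -0.0608  0.04  ]]
track end [[ 0.8282 -0.025   0.07  ]
 [ 0.8269 -0.045   0.07  ]]
chips [[0.5859 0.255  0.064 ]
 [0.5478 0.2712 0.064 ]
 [0.5931 0.1565 0.064 ]
 [0.5064 0.0685 0.064 ]]
bowl [[0.4963 0.1843 0.11  ]]
mat [[ 0.47   -0.1931  0.004 ]
 [ 0.5022 -0.3272  0.004 ]
 [ 0.4179 -0.3465  0.004 ]
 [ 0.3847 -0.2141  0.004 ]]
rib [[ 0.6183 -0.2766  0.075 ]
 [ 0.617  -0.3386  0.075 ]
 [ 0.6011 -0.3384  0.075 ]
 [ 0.5984 -0.2764  0.075 ]]
blockbottom [[ 0.6012 -0.2655  0.    ]
 [ 0.5993 -0.355   0.    ]] top [[ 0.618  -0.2598  0.042 ]]
jar [[ 0.5327 -0.18    0.09  ]] rock [[ 0.7043 -0.1942  0.04  ]] brush [[ 0.4954 -0.3559  0.02  ]
 [ 0.4853 -0.4962  0.02  ]]
```

View pics/c.png

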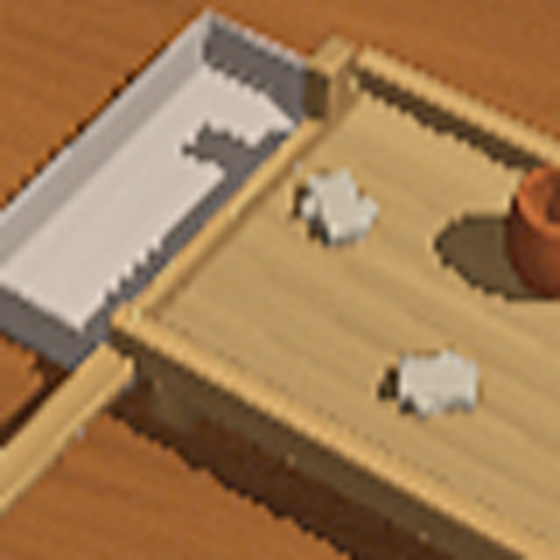

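Crop c of the scene shows the grip tab's top centre at crop (335,50), at the −x end of the gate. So the gate is closed, and it opens towards the camera along the track. Top crop b confirms the rib on the scraper and the 140x90 mm mat.

```bash
cat >> h.py <<'E'
O=np.array([.5469,.1659]); YAW=np.radians(-11.4)
BX=np.array([np.cos(YAW),np.sin(YAW)]); BY=np.array([-BX[1],BX[0]])
def b2w(x,y): return O+x*BX+y*BY
def w2b(p): d=np.asarray(p)[...,:2]-O; return np.stack([d@BX,d@BY],-1)
def go(xy,zg,yawdeg,s=None,prev=None):
    """numbers to bring the grasp point to xy,zg with jaw yaw; prev: virtual (pos,R) start"""
    if s is None: s=ctrl.sense()
    p,Rm=(s['tcp_pos'],R.from_rotvec(s['orientation']).as_matrix())
    y=np.radians(yawdeg); X=np.array([0,0,-1.]);Z=np.array([np.cos(y),np.sin(y),0]);T=np.c_[X,np.cross(Z,X),Z]
    g=np.r_[xy,zg+.18]
    sh=Rm.T@(g-p)/.2; tu=R.from_matrix(Rm.T@T).as_rotvec()/(np.pi/2)
    print('goal',g.round(4),'shift',sh.round(3),'turn',tu.round(3),'norm mm',round(np.linalg.norm(g-p)*1000),'J6',s['joint_positions'][5].round(2))
def rel(dx,dy,dz=0):
    Rm=R.from_rotvec(ctrl.sense()['orientation']).as_matrix(); print('rel',(Rm.T@np.array([dx,dy,dz])/.2).round(3))
E
python3 - <<'E'
from h import *
np.set_printoptions(precision=4,suppress=True)
t=ray('scene',[[230+337/7,180+50/7]],.11); print('tab',t,w2b(t))
s=ctrl.sense(); Rm=R.from_rotvec(s['orientation']).as_matrix(); print('axes cols',Rm, 'jaw yaw',np.degrees(np.arctan2(Rm[1,2],Rm[0,2])))
print('chips b',w2b(np.array([[0.5859,0.255],[.5478,.2712],[.5931,.1565],[.5064,.0685]])),'bowl',w2b([.4963,.1843]))
xt=w2b(t)[0,0]
for yaw in (-11.4,168.6): go(b2w(xt,-.142),.20,yaw)
E
```

```text
tab [[0.4476 0.0425 0.11  ]] [[-0.0729 -0.1405]]
axes cols [[-0.0002  0.9664  0.2569]
 [ 0.0014  0.2569 -0.9664]
 [-1.      0.0001 -0.0014]] jaw yaw -75.11198389567106
chips b [[ 0.0206  0.0951]
 [-0.0199  0.1034]
 [ 0.0471 -0.0001]
 [-0.0204 -0.1035]] bowl [-0.0532  0.008 ]
goal [0.4473 0.0411 0.38  ] shift [ 0.123  2.215 -2.374] turn [-0.708 -0.001 -0.001] norm mm 650 J6 -0.1
goal [0.4473 0.0411 0.38  ] shift [ 0.123  2.215 -2.374] turn [ 1.292 -0.001  0.001] norm mm 650 J6 -0.1
```

>>> apply_moves([
  [0,0.74,-0.79,0,0,0,0.6],
  [0,0.74,-0.79,0,0,0,0.6],
  [0,0.74,-0.79,0,0,0,0.6],
  [0,0.74,-0.79,0,0,0,0.6],
  [0,0.74,-0.79,0,0,0,0.6],
  [0,0.74,-0.79,0,0,0,0.6],
])

```text
clock: 0.8
tcp_pos: [0.2445, -0.3389, 0.405]
orientation: [1.013, 1.321, -1.013]
ft_force: [-0.4, -0.6, 0.4]
gripper_width: 0.0568
```

>>> apply_moves([
  [0,0.74,-0.79,0,0,0,0.6],
  [0,0.74,-0.79,0,0,0,0.6],
  [0,0.74,-0.79,0,0,0,0.6],
  [0,0.74,-0.79,0,0,0,0.6],
  [0,0.74,-0.79,0,0,0,0.6],
  [0,0.74,-0.79,0,0,0,0.6],
])

```text
clock: 1.4
tcp_pos: [0.347, -0.1492, 0.4046]
orientation: [1.013, 1.322, -1.013]
ft_force: [-0.6, -0.1, -0.1]
gripper_width: 0.0565
```

>>> apply_moves([
  [0,0.74,-0.79,-0.7,0,0,0.6],
  [0,0.74,-0.79,-0.7,0,0,0.6],
  [0,0.74,-0.79,-0.7,0,0,0.6],
  [0,0.74,-0.79,-0.7,0,0,0.6],
  [0,0.74,-0.79,-0.7,0,0,0.6],
  [0,0.74,-0.79,-0.7,0,0,0.6],
  [0,0.74,-0.79,-0.7,0,0,0.6],
  [0,0.74,-0.79,-0.7,0,0,0.6],
  [0,0.74,-0.79,-0.7,0,0,0.6],
])

```text
clock: 2.3
tcp_pos: [0.4493, 0.0388, 0.4042]
orientation: [0.167, 1.565, -0.169]
ft_force: [-0.7, 0.3, -0.9]
gripper_width: 0.0565
```

```bash
python3 - <<'E'
from h import *
go(b2w(-.073,-.142),.093,-11.4)
m=vision.camera_model('wrist'); im=vision.capture('wrist'); 
cv2.imwrite('pics/w1.png',im)
print(proj('wrist',[[*b2w(-.073+a,-.142+b),.11] for a,b in((-.013,-.008),(.013,.008),(0,0))],m), proj('wrist',[[*b2w(0,-.15),.05],[*b2w(-.105,-.135),.05]],m))
E
```

```text
goal [0.4473 0.0411 0.273 ] shift [ 0.656  0.01  -0.012] turn [-0.01  -0.     0.001] norm mm 131 J6 0.17
[[237.66916025 199.84887967]
 [265.44173674 182.63350099]
 [251.46262221 191.298731  ]] [[317.01747872 184.85639409]
 [223.01285797 173.08177569]]
```

View pics/w1.png

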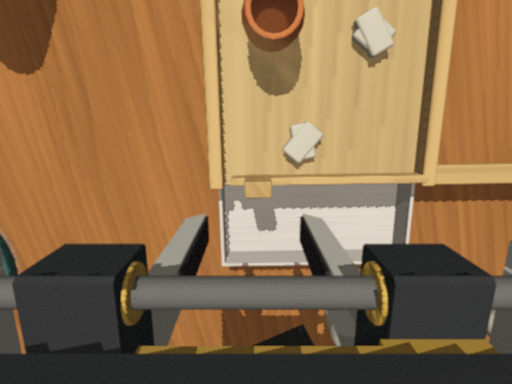

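The wrist picture shows the tab's top centre at about (258,188) and the gate along row 180. Both agree with the prediction (251,191) to about 6 mm. I refine from the ray.

```bash
python3 - <<'E'
from h import *
np.set_printoptions(precision=4,suppress=True)
m=vision.camera_model('wrist')
print(w2b(ray('wrist',[[258,188],[244,189],[272,189]],.11,m)))
print('rims',w2b(ray('wrist',[[206,100],[216,100],[437,100],[450,100]],.07,m)),'chip4,3',w2b(ray('wrist',[[303,143],[374,32]],.064,m)),'bowl',w2b(ray('wrist',[[274,11]],.11,m)))
s=cv2.imread('pics/w1.png'); 
crop(s,200,120,330,220,6,'pics/w1c.png')
E
```

```text
[[-0.067  -0.1388]
 [-0.08   -0.1395]
 [-0.0541 -0.1399]]
rims [[-0.117  -0.0576]
 [-0.1071 -0.0578]
 [ 0.1119 -0.0613]
 [ 0.1248 -0.0615]] chip4,3 [[-0.019  -0.1019]
 [ 0.0471  0.0029]] bowl [[-0.0521  0.0086]]
```

View pics/w1c.png

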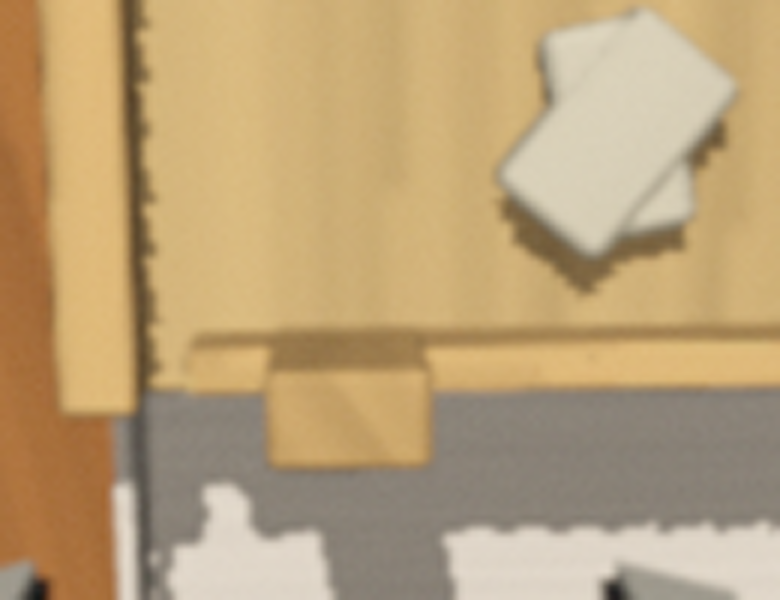

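>>> apply_moves([
  [0.2,0.01,0.018,-0.01,0,0,0.6],
  [0.4,0.01,0.018,-0.01,0,0,0.6],
  [0.55,0.01,0.018,-0.01,0,0,0.6],
  [0.64,0.01,0.018,-0.01,0,0,0.6],
  [0.64,0.01,0.018,-0.01,0,0,0.6],
  [0.64,0.01,0.018,-0.01,0,0,0.25],
  [0.64,0.01,0.018,-0.01,0,0,0.2],
  [0.64,0.01,0.018,-0.01,0,0,0.2],
  [0.64,0.01,0.018,-0.01,0,0,0.2],
], force=20)

```text
clock: 3.25
tcp_pos: [0.4529, 0.0417, 0.2779]
orientation: [0.154, 1.563, -0.154]
ft_force: [-0.3, 1.2, 0.1]
gripper_width: 0.0278
```

```bash
python3 - <<'E'
from h import *
s=ctrl.sense(); print(s['tcp_pos'],w2b(s['tcp_pos']),s['ft_force'],s['gripper_width']); go(b2w(-.067+.1,-.142),.096,-11.4)
E
```

```text
[0.45293707 0.04172752 0.27790491] [-0.06756555 -0.14029517] [-0.29569631  1.23953027  0.05773148] 0.027841340024597993
goal [0.5512 0.0202 0.276 ] shift [ 0.011 -0.01   0.503] turn [ 0.002  0.002 -0.   ] norm mm 101 J6 0.16
```

>>> apply_moves([
  [0,0,0.1,0,0,0,0.2],
  [0,0,0.2,0,0,0,0.2],
  [0,0,0.3,0,0,0,0.2],
  [0,0,0.4,0,0,0,0.2],
  [0,0,0.5,0,0,0,0.2],
  [0,0,0.6,0,0,0,0.2],
  [0,0,0.7,0,0,0,0.2],
  [0,0,0.8,0,0,0,0.2],
  [0,0,0.9,0,0,0,0.2],
  [0,0,0.97,0,0,0,0.2],
])

```text
clock: 4.25
tcp_pos: [0.6437, 0.0038, 0.2777]
orientation: [0.154, 1.565, -0.154]
ft_force: [-2.5, -0.7, 2.9]
gripper_width: 0.0257
```

>>> apply_moves([
  [0,0,0.015,0,0,0,0.2],
  [0,0,0.03,0,0,0,0.2],
  [0,0,0.04,0,0,0,0.2],
  [0,0,0.04,0,0,0,0.2],
])

```text
clock: 4.65
tcp_pos: [0.6506, 0.0025, 0.2777]
orientation: [0.153, 1.564, -0.154]
ft_force: [0.4, -1.1, 5.3]
gripper_width: 0.0253
```

```bash
python3 - <<'E'
from h import *
s=ctrl.sense(); print(s['tcp_pos'],w2b(s['tcp_pos']),s['ft_force'],s['gripper_width'])
E
```

```text
[0.65063628 0.00247575 0.27766707] [ 0.13399169 -0.13969585] [ 0.36979562 -1.13557064  5.26530293] 0.02530118292083384
```

>>> apply_moves([
  [0,0,0.015,0,0,0,0.2],
  [0,0,0.03,0,0,0,0.2],
  [0,0,0.03,0,0,0,0.2],
])

```text
clock: 4.95
tcp_pos: [0.6553, 0.0016, 0.2777]
orientation: [0.153, 1.569, -0.154]
ft_force: [-8.2, -0.3, 8.2]
gripper_width: 0.0261
```

>>> apply_moves([
  [0,0,0.01,0,0,0,0.2],
  [0,0,0.02,0,0,0,0.2],
  [0,0,0.02,0,0,0,0.2],
])

```text
clock: 5.25
tcp_pos: [0.6571, 0.0014, 0.2775]
orientation: [0.153, 1.578, -0.153]
ft_force: [-17.3, 1.4, 13.3]
gripper_width: 0.0263
```

>>> apply_moves([
  [0,0,-0.02,0,0,0,0.6],
  [0,0,-0.02,0,0,0,0.6],
  [0,0,-0.02,0,0,0,0.6],
  [-0.2,0,-0.02,0,0,0,0.6],
  [-0.4,0,-0.02,0,0,0,0.6],
  [-0.5,0,-0.02,0,0,0,0.6],
  [-0.5,0,-0.02,0,0,0,0.6],
])

```text
clock: 5.95
tcp_pos: [0.6573, 0.0013, 0.3813]
orientation: [0.154, 1.556, -0.153]
ft_force: [0.2, 0.0, 0.6]
gripper_width: 0.0566
```

```bash
python3 - <<'E'
from h import *
go([.609,-.3075],.20,0)
E
```

```text
goal [ 0.609  -0.3075  0.38  ] shift [ 0.005 -1.562  0.063] turn [-0.125  0.006 -0.   ] norm mm 313 J6 0.11
```

>>> apply_moves([
  [0,-0.25,0.03,-0.04,0.003,0,0.6],
  [0,-0.5,0.03,-0.08,0.006,0,0.6],
  [0,-0.78,0.03,-0.125,0.006,0,0.6],
  [0,-0.78,0.03,-0.125,0.006,0,0.6],
  [0,-0.78,0.03,-0.125,0.006,0,0.6],
  [0,-0.78,0.03,-0.125,0.006,0,0.6],
])

```text
clock: 6.55
tcp_pos: [0.6323, -0.1521, 0.375]
orientation: [0.001, 1.582, 0.003]
ft_force: [0.1, 0.7, -0.1]
gripper_width: 0.0562
```

```bash
python3 - <<'E'
from h import *
go([.609,-.3075],.20,0)
np.set_printoptions(precision=4,suppress=True)
m=vision.camera_model('wrist'); im=vision.capture('wrist'); cv2.imwrite('pics/w2.png',im)
print(proj('wrist',[[.609,-.3075,.075],[.609,-.2775,.075],[.609,-.3375,.075]],m))
E
```

```text
goal [ 0.609  -0.3075  0.38  ] shift [-0.025 -0.777 -0.118] turn [ 0.001 -0.007 -0.002] norm mm 157 J6 -0.32
[[234.7834 334.9481]
 [234.4008 309.9612]
 [235.1503 358.9103]]
```

View pics/w2.png

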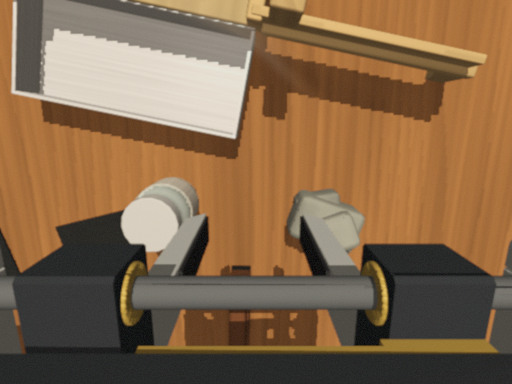

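The wrist view shows the scraper below the bar at about (240,275–345), with the jar at (155,220) and the rock at (325,215) clear of it. This fits the prediction at column 235.

>>> apply_moves([
  [0,-0.25,-0.04,0,-0.007,0,0.6],
  [0,-0.5,-0.08,0,-0.007,0,0.6],
  [0,-0.78,-0.12,0,-0.007,0,0.6],
  [0.1,-0.78,-0.12,0,-0.007,0,0.6],
  [0.3,-0.78,-0.12,0,-0.007,0,0.6],
  [0.4,-0.78,-0.12,0,-0.007,0,0.6],
  [0.4,-0.78,-0.12,0,-0.007,0,0.6],
  [0.4,-0.78,-0.12,0,-0.007,0,0.6],
])

```text
clock: 7.4
tcp_pos: [0.6083, -0.3074, 0.2969]
orientation: [-0.001, 1.569, 0.003]
ft_force: [-0.2, -0.1, 0.0]
gripper_width: 0.0565
```

```bash
python3 - <<'E'
from h import *
go([.609,-.3075],.066,0)
m=vision.camera_model('wrist'); im=vision.capture('wrist'); crop(im,150,180,370,384,3,'pics/w3.png')
P=proj('wrist',[[.609,-.3075,.075],[.609,-.2775,.075],[.609,-.3375,.075],[.6,-.2775,.075],[.618,-.2775,.075]],m);print(P,(P-[150,180])*3)
E
```

```text
goal [ 0.609  -0.3075  0.246 ] shift [ 0.254 -0.001  0.003] turn [ 0.002  0.001 -0.001] norm mm 51 J6 -0.55
[[254.17907567 218.8728766 ]
 [254.30948625 176.54164305]
 [254.05678071 258.57084991]
 [240.97714827 176.51108386]
 [267.63920988 176.57218565]] [[312.53722702 116.61862981]
 [312.92845875 -10.37507085]
 [312.17034212 235.71254972]
 [272.9314448  -10.46674842]
 [352.91762964 -10.28344304]]
```

View pics/w3.png

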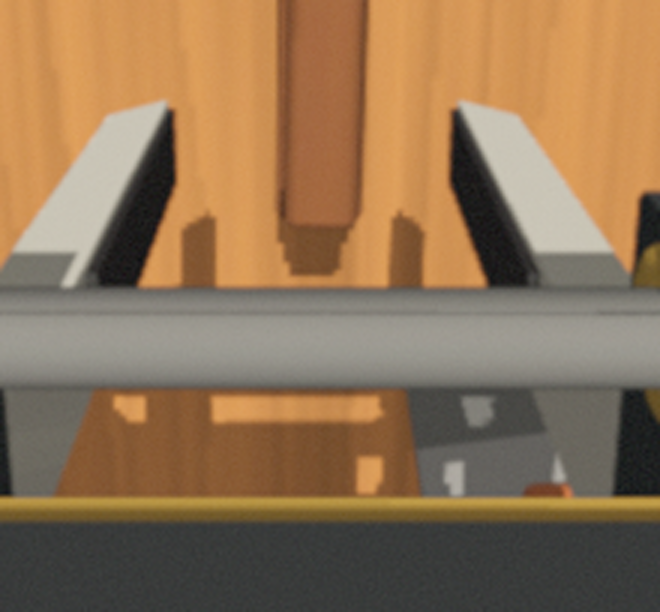

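The crop shows the rib centred between the fingers, at columns 287–363 with its near end at row 225. It lies within 3 mm of the prediction. I descend and grip.

>>> apply_moves([
  [0.08,0,0.01,0,0,0,0.6],
  [0.16,0,0.01,0,0,0,0.6],
  [0.24,0.01,0.01,0,0,0,0.6],
  [0.25,0.01,0.01,0,0,0,0.6],
  [0.25,0.01,0.01,0,0,0,0.1],
  [0.25,0.01,0.01,0,0,0,0.1],
  [0.25,0.01,0.01,0,0,0,0.1],
  [0.25,0.01,0.01,0,0,0,0.1],
  [0.25,0.01,0.01,0,0,0,0.1],
], force=45)

```text
clock: 8.35
tcp_pos: [0.6097, -0.3069, 0.2475]
orientation: [-0.0, 1.568, 0.001]
ft_force: [-0.0, -0.3, 0.4]
gripper_width: 0.0198
```

>>> apply_moves([
  [-0.05,0,0,0,0,0,0.1],
  [-0.2,0,0,0,0,0,0.1],
  [-0.4,0,0,0,0,0,0.1],
  [-0.6,0,0,0,0,0,0.1],
  [-0.6,0,0,0,0,0,0.1],
])

```text
clock: 8.85
tcp_pos: [0.6098, -0.3071, 0.3759]
orientation: [-0.006, 1.557, -0.005]
ft_force: [1.8, -0.3, -1.2]
gripper_width: 0.0181
```

```bash
python3 - <<'E'
from h import *
print(ctrl.sense())
print('c4 start:');go(b2w(-.025,-.055),.20,78.6)
E
```

```text
{'clock': 8.85, 'joint_positions': array([-5.49862254e-01,  3.87981936e-01,  1.06438583e+00,  1.60839563e-03,
        1.67359580e+00, -5.50348528e-01]), 'qvel': array([ 0.00010905,  0.03542088,  0.09442147, -0.00070348, -0.05187885,
        0.00047921]), 'effort': array([-1.47366542e-01, -4.27071011e+01, -2.78835976e+01,  4.11551376e-02,
        5.16160447e-01, -3.40324848e-03]), 'tcp_pos': array([ 0.60983623, -0.30710859,  0.37586918]), 'orientation': array([-0.00585684,  1.55663065, -0.00481614]), 'ft_force': array([ 1.78272854, -0.3258642 , -1.16195908]), 'ft_torque': array([-0.05465403, -0.16165306, -0.03122872]), 'gripper_width': 0.018107983624555776}
c4 start:
goal [0.5115 0.1169 0.38  ] shift [-0.042  2.12  -0.49 ] turn [-0.873  0.005  0.01 ] norm mm 435 J6 -0.55
```

>>> apply_moves([
  [-0.05,0.25,-0.05,0,0,0,0.1],
  [-0.05,0.5,-0.1,0,0,0,0.1],
  [-0.05,0.75,-0.16,0,0,0,0.1],
  [-0.05,1.0,-0.23,0,0,0,0.1],
  [-0.05,1.0,-0.23,0,0,0,0.1],
  [-0.05,1.0,-0.23,0,0,0,0.1],
])

```text
clock: 9.45
tcp_pos: [0.5627, -0.1053, 0.3759]
orientation: [-0.002, 1.571, 0.003]
ft_force: [0.4, -0.6, -2.8]
gripper_width: 0.0178
```

>>> apply_moves([
  [0,0.25,-0.05,-0.1,0,0,0.1],
  [0,0.5,-0.1,-0.2,0,0,0.1],
  [0,0.75,-0.16,-0.3,0,0,0.1],
  [0,1.0,-0.23,-0.4,0,0,0.1],
  [0,1.0,-0.23,-0.5,0,0,0.1],
  [0,1.0,-0.23,-0.6,0,0,0.1],
  [0,1.0,-0.23,-0.7,0,0,0.1],
  [0,1.0,-0.23,-0.8,0,0,0.1],
  [0,1.0,-0.23,-0.87,0,0,0.1],
  [0,1.0,-0.23,-0.87,0,0,0.1],
])

```text
clock: 10.45
tcp_pos: [0.518, 0.0917, 0.3761]
orientation: [-1.057, 1.299, 1.056]
ft_force: [-0.4, -0.2, -2.2]
gripper_width: 0.0173
```

```bash
python3 - <<'E'
from h import *
s=ctrl.sense();print(w2b(s['tcp_pos']),s['joint_positions'].round(2),s['gripper_width'])
go(b2w(-.027,-.055),.119,78.6)
E
```

```text
[-0.01365674 -0.07848814] [ 0.07  0.04  1.48 -0.    1.62 -1.3 ] 0.0173097900761824
goal [0.5096 0.1173 0.299 ] shift [0.385 0.068 0.117] turn [-0.004  0.     0.   ] norm mm 82 J6 -1.3
```

>>> apply_moves([
  [0,0.07,0.117,0,0,0,0.1],
  [0,0.07,0.117,0,0,0,0.1],
  [0.15,0.07,0.117,0,0,0,0.1],
  [0.3,0.07,0.117,0,0,0,0.1],
  [0.34,0.07,0.117,0,0,0,0.1],
  [0.38,0.07,0.117,0,0,0,0.1],
  [0.38,0.07,0.117,0,0,0,0.1],
])

```text
clock: 11.15
tcp_pos: [0.5085, 0.1184, 0.3006]
orientation: [-1.057, 1.298, 1.057]
ft_force: [-0.4, 1.0, -2.4]
gripper_width: 0.0178
```

```bash
python3 - <<'E'
from h import *
s=ctrl.sense();print(w2b(s['tcp_pos']),s['tcp_pos'],s['ft_force'])
go(b2w(-.027,-.157),.119,78.6)
E
```

```text
[-0.02822173 -0.05410311] [0.50854118 0.11844251 0.30063718] [-0.37874906  1.00103984 -2.36116168]
goal [0.4894 0.0173 0.299 ] shift [ 0.008 -0.009 -0.514] turn [-0.004  0.     0.   ] norm mm 103 J6 -1.25
```

>>> apply_moves([
  [0.005,0,-0.05,0,0,0,0.1],
  [0.005,0,-0.1,0,0,0,0.1],
  [0.005,0,-0.15,0,0,0,0.1],
  [0.005,0,-0.2,0,0,0,0.1],
  [0.005,0,-0.26,0,0,0,0.1],
  [0.005,0,-0.32,0,0,0,0.1],
  [0.005,0,-0.38,0,0,0,0.1],
  [0.005,0,-0.44,0,0,0,0.1],
  [0.005,0,-0.5,0,0,0,0.1],
  [0.005,0,-0.55,0,0,0,0.1],
])

```text
clock: 12.15
tcp_pos: [0.4858, 0.01, 0.2998]
orientation: [-1.058, 1.297, 1.057]
ft_force: [-0.5, -0.0, -2.9]
gripper_width: 0.0177
```

>>> apply_moves([
  [0,0,0,0,0,0,0.1],
  [-0.2,0,0.02,0,0,0,0.1],
  [-0.4,0,0.02,0,0,0,0.1],
  [-0.4,0,0.02,0,0,0,0.1],
])

```text
clock: 12.55
tcp_pos: [0.4879, 0.0152, 0.3866]
orientation: [-1.064, 1.286, 1.049]
ft_force: [0.5, -0.7, -1.8]
gripper_width: 0.0181
```

```bash
python3 - <<'E'
from h import *
s=ctrl.sense();print(w2b(s['tcp_pos']),s['tcp_pos'],s['ft_force'])
im=vision.capture('top'); crop(im,110,90,280,240,4,'pics/d.png')
go(b2w(-.066,.10),.20,-11.4)
print([((proj('top',[[*b2w(x,y),z]])-[110,90])*4).round() for x,y,z in ((-.02,-.2,.018),(.02,.095,.064),(-.02,.103,.064),(.047,0,.064))])
E
```

```text
[-0.02809955 -0.15936856] [0.48785445 0.01522968 0.38660481] [ 0.464239   -0.66497752 -1.8137916 ]
goal [0.502 0.277 0.38 ] shift [0.018 0.193 1.296] turn [0.997 0.006 0.003] norm mm 262 J6 -1.45
[array([[534., 457.]]), array([[175., 321.]]), array([[153., 369.]]), array([[302., 314.]])]
```

View pics/d.png

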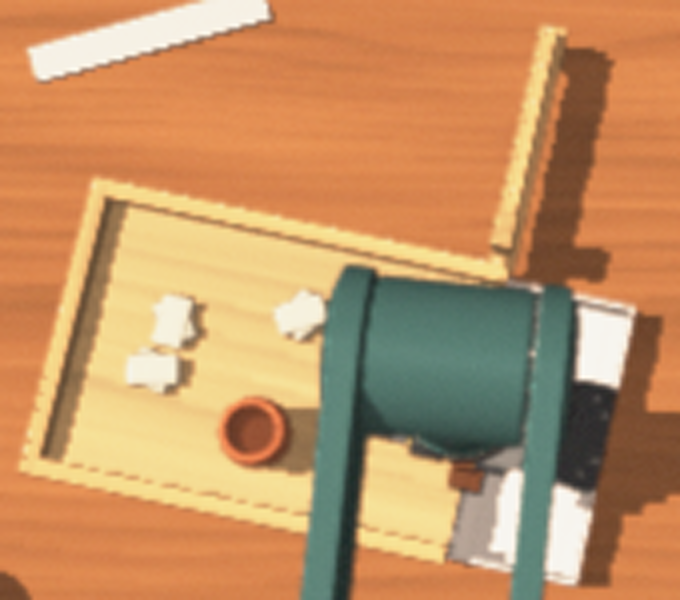

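The picture shows the gate tab at its stop, at (505,250) with the track beyond it. Chips 1–3 are unmoved at (177,322), (154,370) and (302,315), and the bowl is in place. Chip 4 is no longer seen on the board, though the arm hides part of it. Next I push chips 2 and 1 to +x.

>>> apply_moves([
  [0,0,0.2,0.1,0,0,0.1],
  [0,0.05,0.4,0.2,0,0,0.1],
  [0,0.1,0.6,0.3,0,0,0.1],
  [0,0.1,0.8,0.4,0,0,0.1],
  [0,0.1,0.9,0.5,0,0,0.1],
  [0,0.1,0.9,0.6,0,0,0.1],
  [0,0.1,0.9,0.7,0,0,0.1],
  [0,0.1,0.9,0.8,0,0,0.1],
  [0,0.1,0.9,0.9,0,0,0.1],
  [0,0.1,0.9,1.0,0,0,0.1],
])

```text
clock: 13.6
tcp_pos: [0.5031, 0.1956, 0.3771]
orientation: [0.081, 1.572, -0.082]
ft_force: [-0.7, -0.9, -2.9]
gripper_width: 0.0178
```

```bash
python3 - <<'E'
from h import *
go(b2w(-.068,.10),.119,-11.4)
E
```

```text
goal [0.5    0.2774 0.299 ] shift [ 0.391  0.405 -0.057] turn [ 0.061 -0.002  0.   ] norm mm 113 J6 0.37
```

>>> apply_moves([
  [0,0.2,-0.057,0.06,0,0,0.1],
  [0,0.4,-0.057,0.06,0,0,0.1],
  [0,0.4,-0.057,0.06,0,0,0.1],
  [0.15,0.4,-0.057,0.06,0,0,0.1],
  [0.3,0.4,-0.057,0.06,0,0,0.1],
  [0.35,0.4,-0.057,0.06,0,0,0.1],
  [0.385,0.4,-0.057,0.06,0,0,0.1],
  [0.385,0.4,-0.057,0.06,0,0,0.1],
])

```text
clock: 14.4
tcp_pos: [0.5, 0.2758, 0.302]
orientation: [0.151, 1.566, -0.151]
ft_force: [0.7, 1.0, -2.2]
gripper_width: 0.0176
```

```bash
python3 - <<'E'
from h import *
s=ctrl.sense();print(w2b(s['tcp_pos']),s['tcp_pos'],s['ft_force'])
go(b2w(.005,.10),.119,-11.4)
E
```

```text
[-0.06767437  0.09850911] [0.50003182 0.27584197 0.30204934] [ 0.68246571  1.03266574 -2.17496421]
goal [0.5716 0.2629 0.299 ] shift [0.015 0.005 0.363] turn [ 0.004 -0.     0.   ] norm mm 73 J6 0.6
```

>>> apply_moves([
  [0.01,0,0.05,0,0,0,0.1],
  [0.01,0,0.1,0,0,0,0.1],
  [0.01,0,0.15,0,0,0,0.1],
  [0.01,0,0.2,0,0,0,0.1],
  [0.01,0,0.25,0,0,0,0.1],
  [0.01,0,0.3,0,0,0,0.1],
  [0.01,0,0.34,0,0,0,0.1],
  [0.01,0,0.38,0,0,0,0.1],
  [0.01,0,0.38,0,0,0,0.1],
])

```text
clock: 15.3
tcp_pos: [0.5758, 0.2612, 0.301]
orientation: [0.152, 1.563, -0.151]
ft_force: [-0.5, 0.4, -2.3]
gripper_width: 0.0176
```

>>> apply_moves([
  [0,0,-0.05,0,0,0,0.1],
  [-0.2,0,-0.1,0,0,0,0.1],
  [-0.35,0,-0.1,0,0,0,0.1],
  [-0.35,0,-0.1,0,0,0,0.1],
])

```text
clock: 15.7
tcp_pos: [0.5545, 0.2661, 0.3776]
orientation: [0.155, 1.554, -0.145]
ft_force: [0.6, -0.9, -1.5]
gripper_width: 0.0177
```

```bash
python3 - <<'E'
from h import *
s=ctrl.sense();print(w2b(s['tcp_pos']),s['tcp_pos'],s['ft_force'],s['gripper_width'])
im=vision.capture('top'); hsv=cv2.cvtColor(im,cv2.COLOR_BGR2HSV)
mask=((hsv[...,2]>170)&(hsv[...,1]<60)).astype(np.uint8)
n,l,st,c=cv2.connectedComponentsWithStats(mask)
for i in range(1,n):
    if st[i,4]>15:
        b=w2b(ray('top',[c[i]],.064))[0]; a=st[i]
        if abs(b[0])<.13 and -.3<b[1]<.2: print(b.round(3),a)
go(b2w(.055,.15),.20,78.6)
E
```

```text
[-0.0123568   0.09973707] [0.55450075 0.26611178 0.37755347] [ 0.62935564 -0.929819   -1.5044242 ] 0.017679671654322333
[0.057 0.105] [146 147  16  23 194]
[0.047 0.003] [179 163  13  12  92]
[-0.005 -0.201] [ 223  162   45   74 1978]
goal [0.6305 0.3021 0.38  ] shift [-0.025  0.25   0.339] turn [-0.995  0.006  0.001] norm mm 84 J6 0.55
```

>>> apply_moves([
  [0,0.1,0.1,-0.1,0,0,0.1],
  [0,0.2,0.2,-0.2,0,0,0.1],
  [0,0.25,0.34,-0.3,0,0,0.1],
  [0,0.25,0.34,-0.4,0,0,0.1],
  [0,0.25,0.34,-0.5,0,0,0.1],
  [0,0.25,0.34,-0.6,0,0,0.1],
  [0,0.25,0.34,-0.7,0,0,0.1],
  [0,0.25,0.34,-0.8,0,0,0.1],
  [0,0.25,0.34,-0.9,0,0,0.1],
  [0,0.25,0.34,-1.0,0,0,0.1],
])

```text
clock: 16.75
tcp_pos: [0.6308, 0.3015, 0.3675]
orientation: [-1.017, 1.324, 1.02]
ft_force: [0.1, -0.1, -3.2]
gripper_width: 0.0179
```

```bash
python3 - <<'E'
from h import *
go(b2w(.057,.153),.119,78.6)
E
```

```text
goal [0.633  0.3046 0.299 ] shift [ 0.342 -0.008  0.019] turn [-0.037 -0.001 -0.002] norm mm 69 J6 -0.95
```

>>> apply_moves([
  [0,-0.01,0.02,-0.035,0,0,0.1],
  [0,-0.01,0.02,-0.035,0,0,0.1],
  [0.15,-0.01,0.02,-0.035,0,0,0.1],
  [0.25,-0.01,0.02,-0.035,0,0,0.1],
  [0.3,-0.01,0.02,-0.035,0,0,0.1],
  [0.3,-0.01,0.02,-0.035,0,0,0.1],
])

```text
clock: 17.35
tcp_pos: [0.6336, 0.3046, 0.3074]
orientation: [-1.053, 1.306, 1.056]
ft_force: [0.1, 0.3, -3.1]
gripper_width: 0.0179
```

```bash
python3 - <<'E'
from h import *
s=ctrl.sense();print(w2b(s['tcp_pos']),s['tcp_pos'],s['ft_force'],s['joint_positions'].round(2))
go(b2w(.057,.153),.119,78.6)
go(b2w(.057,-.160),.119,78.6)
E
```

```text
[0.05761601 0.15311194] [0.63364301 0.304603   0.30736795] [ 0.06903691  0.25427935 -3.07987159] [ 0.37  0.46  1.1   0.    1.59 -0.99]
goal [0.633  0.3046 0.299 ] shift [ 0.042  0.003 -0.   ] turn [-0.006 -0.002 -0.003] norm mm 8 J6 -0.99
goal [ 0.5712 -0.0022  0.299 ] shift [ 0.046 -0.013 -1.565] turn [-0.006 -0.002 -0.003] norm mm 313 J6 -0.99
```

>>> apply_moves([
  [0.035,0,0,0,0,0,0.1],
  [0.035,0,-0.03,0,0,0,0.1],
  [0.035,0,-0.08,0,0,0,0.1],
  [0.035,0,-0.14,0,0,0,0.1],
  [0.035,0,-0.2,0,0,0,0.1],
  [0.035,-0.002,-0.26,0,0,0,0.1],
  [0.035,-0.003,-0.32,0,0,0,0.1],
  [0.035,-0.004,-0.38,0,0,0,0.1],
  [0.035,-0.005,-0.44,0,0,0,0.1],
  [0.035,-0.005,-0.5,0,0,0,0.1],
])

```text
clock: 18.35
tcp_pos: [0.6145, 0.2058, 0.3043]
orientation: [-1.054, 1.298, 1.054]
ft_force: [-0.4, 1.4, -2.3]
gripper_width: 0.0172
```

```bash
python3 - <<'E'
from h import *
s=ctrl.sense();print(w2b(s['tcp_pos']),s['tcp_pos'],s['ft_force'])
go(b2w(.057,-.160),.119,78.6)
im=vision.capture('top'); cv2.imwrite('pics/e.png',im); hsv=cv2.cvtColor(im,cv2.COLOR_BGR2HSV)
mask=((hsv[...,2]>170)&(hsv[...,1]<60)).astype(np.uint8)
n,l,st,c=cv2.connectedComponentsWithStats(mask)
for i in range(1,n):
    b=w2b(ray('top',[c[i]],.064))[0]
    if st[i,4]>5 and abs(b[0])<.13 and -.3<b[1]<.2: print(b.round(3),st[i])
E
```

```text
[0.05835953 0.05248335] [0.61448188 0.20581273 0.30434643] [-0.37834495  1.40663129 -2.25902122]
goal [ 0.5712 -0.0022  0.299 ] shift [ 0.025 -0.003 -1.062] turn [-0.006  0.001  0.001] norm mm 213 J6 -1.13
[-0.01  -0.201] [ 223  164   43   72 2018]
[ 0.038 -0.014] [186 169   9   7  36]
[0.028 0.012] [178 172   6   5  21]
```

>>> apply_moves([
  [0.02,0,-0.03,0,0,0,0.1],
  [0.025,0,-0.08,0,0,0,0.1],
  [0.025,0,-0.13,0,0,0,0.1],
  [0.025,0,-0.18,0,0,0,0.1],
  [0.025,0,-0.23,0,0,0,0.1],
  [0.025,0,-0.29,0,0,0,0.1],
  [0.025,0,-0.35,0,0,0,0.1],
  [0.025,0,-0.41,0,0,0,0.1],
  [0.025,0,-0.47,0,0,0,0.1],
  [0.025,0,-0.52,0,0,0,0.1],
])

```text
clock: 19.4
tcp_pos: [0.5929, 0.1039, 0.2992]
orientation: [-1.054, 1.299, 1.053]
ft_force: [0.6, -0.1, -2.7]
gripper_width: 0.0176
```

```bash
python3 - <<'E'
from h import *
s=ctrl.sense();print(w2b(s['tcp_pos']),s['tcp_pos'],s['ft_force'])
go(b2w(.057,-.162),.119,78.6)
im=vision.capture('top'); cv2.imwrite('pics/f.png',im); hsv=cv2.cvtColor(im,cv2.COLOR_BGR2HSV)
mask=((hsv[...,2]>170)&(hsv[...,1]<60)).astype(np.uint8)
n,l,st,c=cv2.connectedComponentsWithStats(mask)
for i in range(1,n):
    b=w2b(ray('top',[c[i]],.064))[0]
    if st[i,4]>5 and abs(b[0])<.13 and -.3<b[1]<.2: print(b.round(3),st[i])
E
```

```text
[ 0.05738487 -0.05167889] [0.59293802 0.10389814 0.29918551] [ 0.61710534 -0.07666363 -2.67884585]
goal [ 0.5708 -0.0042  0.299 ] shift [ 0.    -0.003 -0.552] turn [-0.006  0.001  0.001] norm mm 110 J6 -1.28
[ 0.106 -0.183] [243 162   9   2   9]
[-0.011 -0.202] [ 223  164   43   72 2075]
[ 0.06  -0.046] [200 167   3   2   6]
[ 0.032 -0.118] [214 176  16  10  78]
```

>>> apply_moves([
  [0,0,-0.06,0,0,0,0.1],
  [0,0,-0.12,0,0,0,0.1],
  [0,0,-0.18,0,0,0,0.1],
  [0,0,-0.24,0,0,0,0.1],
  [0,0,-0.3,0,0,0,0.1],
  [0,0,-0.36,0,0,0,0.1],
  [0,0,-0.42,0,0,0,0.1],
  [0,0,-0.48,0,0,0,0.1],
  [0,0,-0.54,0,0,0,0.1],
  [0,0,-0.59,0,0,0,0.1],
])

```text
clock: 20.45
tcp_pos: [0.5685, -0.0115, 0.2989]
orientation: [-1.054, 1.299, 1.054]
ft_force: [0.9, 0.2, -3.0]
gripper_width: 0.0177
```

>>> apply_moves([
  [0,0,0,0,0,0,0.1],
  [-0.2,0,0.02,0,0,0,0.1],
  [-0.4,0,0.02,0,0,0,0.1],
  [-0.5,0,0.02,0,0,0,0.1],
])

```text
clock: 20.85
tcp_pos: [0.5697, -0.0062, 0.4033]
orientation: [-1.058, 1.293, 1.05]
ft_force: [0.3, -1.4, -2.0]
gripper_width: 0.0176
```

```bash
python3 - <<'E'
from h import *
s=ctrl.sense();print(w2b(s['tcp_pos']),s['tcp_pos'],s['ft_force'])
go([.4437,-.2702],.20,13.5)
E
```

```text
[ 0.05640202 -0.16417669] [ 0.56973854 -0.00618595  0.40333436] [ 0.34309774 -1.44916463 -1.97466157]
goal [ 0.4437 -0.2702  0.38  ] shift [ 0.111  0.345 -1.422] turn [0.718 0.004 0.004] norm mm 293 J6 -1.47
```

>>> apply_moves([
  [0,0.06,-0.24,0,0,0,0.1],
  [0,0.12,-0.48,0,0,0,0.1],
  [0,0.17,-0.71,0,0,0,0.1],
  [0,0.22,-0.95,0,0,0,0.1],
  [0,0.22,-0.95,0.1,0,0,0.1],
  [0,0.22,-0.95,0.2,0,0,0.1],
  [0,0.22,-0.95,0.3,0,0,0.1],
  [0,0.22,-0.95,0.4,0,0,0.1],
  [0,0.22,-0.95,0.5,0,0,0.1],
  [0,0.22,-0.95,0.6,0,0,0.1],
])

```text
clock: 21.85
tcp_pos: [0.4872, -0.1831, 0.3987]
orientation: [-0.358, 1.539, 0.359]
ft_force: [0.9, 0.5, -2.5]
gripper_width: 0.0178
```

```bash
python3 - <<'E'
from h import *
go([.4437,-.2702],.20,13.5)
a=vision.capture('top'); b=vision.capture('scene')
c1=cv2.resize(a[90:240,110:280],None,fx=4,fy=4,interpolation=cv2.INTER_CUBIC)[:, 60:660]
c2=cv2.resize(b[170:270,215:365],None,fx=4,fy=4,interpolation=cv2.INTER_CUBIC)
s=np.zeros((600,800,3),np.uint8); 
x=cv2.resize(c1,(400,400)); y=cv2.resize(c2,(400,267)); s[:400,:400]=x; s[:267,400:]=y
cv2.imwrite('pics/g.png',s[:400])
E
```

```text
goal [ 0.4437 -0.2702  0.38  ] shift [ 0.093 -0.295 -0.388] turn [ 0.141  0.001 -0.   ] norm mm 99 J6 -0.93
```

View pics/g.png

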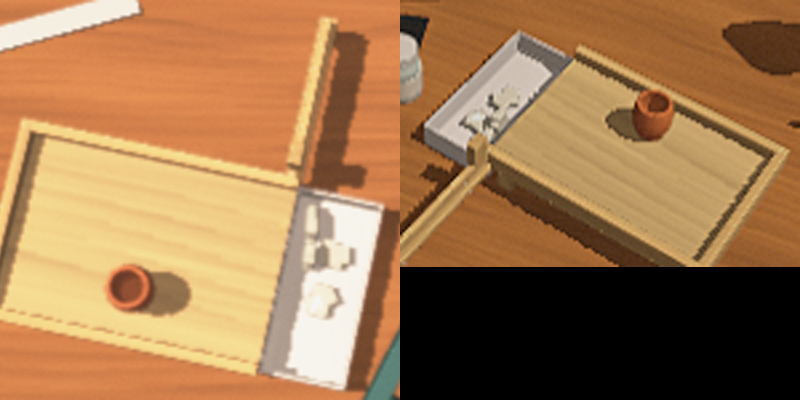

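Top view: the board is empty apart from the bowl. Four chips lie in the trough at about (313,220), (314,255), (340,255) and (323,298), and the gate is open. Now I place the scraper.

>>> apply_moves([
  [0,-0.15,-0.2,0.07,0,0,0.1],
  [0,-0.295,-0.388,0.14,0,0,0.1],
  [0,-0.295,-0.388,0.14,0,0,0.1],
  [0.2,-0.295,-0.388,0.14,0,0,0.1],
  [0.4,-0.295,-0.388,0.14,0,0,0.1],
  [0.6,-0.295,-0.388,0.14,0,0,0.1],
  [0.65,-0.295,-0.388,0.14,0,0,0.1],
  [0.65,-0.295,-0.388,0.14,0,0,0.1],
])

```text
clock: 22.75
tcp_pos: [0.444, -0.27, 0.2668]
orientation: [-0.189, 1.564, 0.195]
ft_force: [0.4, 0.3, -1.9]
gripper_width: 0.0178
```

```bash
python3 - <<'E'
from h import *
go([.4437,-.2702],.0705,13.5)
E
```

```text
goal [ 0.4437 -0.2702  0.2505] shift [ 0.082 -0.001 -0.002] turn [ 0.006 -0.001 -0.003] norm mm 16 J6 -0.9
```

>>> apply_moves([
  [0.03,0,0,0,0,0,0.1],
  [0.05,0,0,0,0,0,0.1],
  [0.065,0,0,0,0,0,0.1],
  [0.07,0,0,0,0,0,0.1],
  [0.07,0,0,0,0,0,0.1],
])

```text
clock: 23.25
tcp_pos: [0.4443, -0.2707, 0.2549]
orientation: [-0.19, 1.56, 0.191]
ft_force: [-0.6, 0.2, -2.1]
gripper_width: 0.0179
```

>>> apply_moves([
  [0.005,0,0,0,0,0,0.1],
  [0.01,0,0,0,0,0,0.1],
  [0.01,0,0,0,0,0,0.1],
])

```text
clock: 23.55
tcp_pos: [0.4442, -0.2706, 0.2524]
orientation: [-0.19, 1.561, 0.191]
ft_force: [-0.0, -0.4, -3.0]
gripper_width: 0.0182
```

>>> apply_moves([
  [0.005,0,0,0,0,0,0.1],
  [0.01,0,0,0,0,0,0.1],
  [0.01,0,0,0,0,0,0.1],
])

```text
clock: 23.85
tcp_pos: [0.4443, -0.2708, 0.2515]
orientation: [-0.19, 1.56, 0.19]
ft_force: [-0.8, 0.9, 3.5]
gripper_width: 0.0178
```

Contact: the vertical force changed from −3 N to +3.5 N. I release and rise.

>>> apply_moves([
  [0,0,0,0,0,0,0.25],
  [0,0,0,0,0,0,0.4],
  [0,0,0,0,0,0,0.5],
  [0,0,0,0,0,0,0.5],
  [-0.1,0,0,0,0,0,0.5],
  [-0.3,0,0,0,0,0,0.5],
  [-0.5,0,0,0,0,0,0.5],
  [-0.7,0,0,0,0,0,0.5],
  [-0.8,0,0,0,0,0,0.5],
  [-0.8,0,0,0,0,0,0.5],
])

```text
clock: 24.85
tcp_pos: [0.4443, -0.271, 0.4148]
orientation: [-0.195, 1.555, 0.186]
ft_force: [0.6, -0.2, -0.1]
gripper_width: 0.0471
```

>>> apply_moves([
  [0,-0.25,0,0,0,0,0.5],
  [0,-0.5,0,0,0,0,0.5],
  [0,-0.75,0,0,0,0,0.5],
  [0,-0.9,0,0,0,0,0.5],
  [0,-0.9,0,0,0,0,0.5],
  [0,-0.9,0,0,0,0,0.5],
])

```text
clock: 25.45
tcp_pos: [0.4872, -0.4459, 0.4074]
orientation: [-0.186, 1.563, 0.194]
ft_force: [0.6, 0.0, -0.9]
gripper_width: 0.0473
```

```bash
python3 - <<'E'
from h import *
print(ctrl.sense()['tcp_pos'],ctrl.sense()['ft_force'])
a=vision.capture('top'); b=vision.capture('scene')
s=np.zeros((560,800,3),np.uint8)
s[:560,:400]=cv2.resize(a[90:230,220:320],(400,560),interpolation=cv2.INTER_CUBIC); s[:400,400:]=cv2.resize(b[130:230,140:240],(400,400),interpolation=cv2.INTER_CUBIC)
cv2.imwrite('pics/h.png',s)
P=[[.4437+a*.0+0,-.2702,z] for a,z in((0,.004),(0,.079))]
print((proj('top',P)-[220,90])*4)
E
```

```text
[ 0.48719599 -0.44586785  0.40742175] [ 0.55370879  0.03989724 -0.8757642 ]
[[394.37021658 517.29333483]
 [412.13482749 511.48761765]]
```

View pics/h.png

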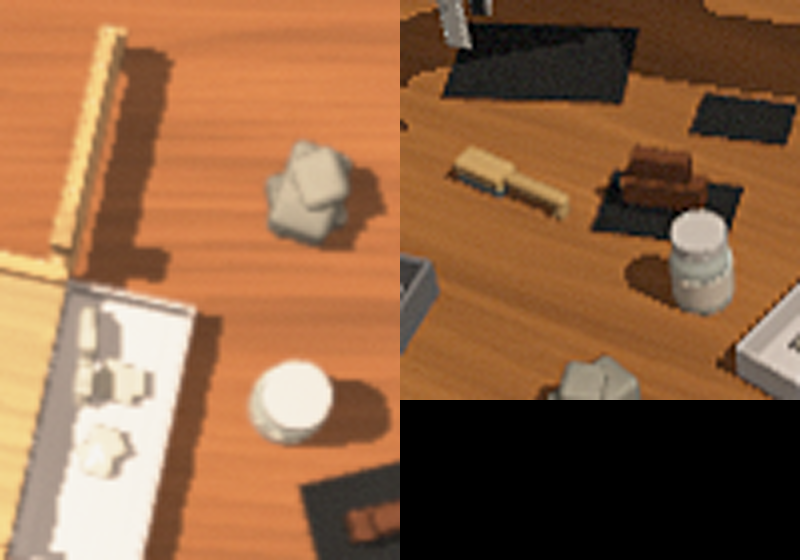

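Scene crop: the scraper stands upright, centred on the middle mat at (660,185). The brush, rock and jar are in place. In the top crop, two chips at (90,335) and (90,382) lie close to the trough's board-side wall. My picture budget is used up, so I check those two by numbers.

```bash
python3 - <<'E'
from h import *
a=vision.capture('top')
# rectified map of trough at z=.018: rows x from .11 to -.03, cols y from -.13 to -.27, 3mm
xs=np.arange(.112,-.05,-.004); ys=np.arange(-.136,-.266,-.004)
P=np.array([[*b2w(x,y),.018] for x in xs for y in ys]); uv=proj('top',P).astype(np.float32).reshape(len(xs),len(ys),2)
g=cv2.remap(a,uv[...,0],uv[...,1],cv2.INTER_LINEAR).astype(int)
v=g.max(2); sat=g.max(2)-g.min(2)
print('y',[int(round(y*1000)) for y in ys][::4])
for i,x in enumerate(xs): print(f'{x*1000:5.0f}',' '.join(f'{v[i,j]//10:2d}'for j in range(len(ys))),'|',''.join('%x'%min(15,sat[i,j]//5) for j in range(len(ys))))
E
```

```text
y [-136, -152, -168, -184, -200, -216, -232, -248, -264]
  112 19 19 17 15 13 12 11 13 15 14 15 16 16 16 16 17 17 15 16 17 17 16 17 18 17 15 16 17 20 20 12 12 12 | fff85445556666676667767766678bcff
  108 23 23 22 15 13 13 14 14 14 14 15 18 21 21 20 21 21 21 21 22 21 21 21 21 21 21 21 21 22 18 12 10 10 | fffa55555557776677667766876689bcc
  104 23 23 22 14 15 16 16 16 16 16 18 23 24 24 24 24 24 24 24 24 24 24 24 24 24 24 24 24 24 20 12 10 10 | fff856666665233322232232233348bcc
  100 23 23 22 15 15 17 17 18 19 18 18 22 23 23 24 24 24 24 24 24 24 24 24 24 24 24 24 24 24 22 12 10 10 | fffa66678876452222222222222248bcc
   96 23 23 21 16 15 17 17 21 23 20 16 17 18 20 23 24 24 24 24 24 24 24 24 24 24 24 24 24 24 22 12 10 10 | fffb66699966775222222222222249acc
   92 23 23 22 15 15 17 18 22 24 22 16 16 17 17 19 23 24 24 24 24 24 24 24 24 24 24 24 24 24 20 12 10 10 | fff956797976666522222222222238cdd
   88 23 23 22 15 15 17 18 22 24 23 18 16 17 17 17 20 23 24 24 24 24 24 24 24 24 24 24 24 24 21 13 11 11 | fff956787986666742222222222238cdd
   84 23 23 22 16 15 17 18 21 23 23 21 16 17 17 17 18 23
[... 4037 characters left out ...]
2 24 24 23 18 15 17 17 17 17 17 18 23 24 24 24 24 23 24 24 22 21 23 24 24 24 24 24 24 24 20 13 11 11 | fffa56666665234675688522222249dee
  -36 24 24 23 19 16 17 17 17 16 16 18 23 24 24 24 24 24 24 24 24 24 24 24 24 24 24 24 24 24 20 13 11 11 | fffb66666665222323332222222249cdd
  -40 24 24 22 17 16 17 17 17 17 17 17 23 24 24 24 24 24 24 24 24 24 24 24 24 24 24 24 24 24 21 12 11 11 | fffa66665666222222222222222249cdd
  -44 24 24 23 15 15 17 17 17 17 17 18 23 24 24 24 24 24 24 24 24 24 24 24 24 24 24 24 24 24 22 12 11 11 | fff95666666522222222222222224aced
  -48 24 24 23 16 16 17 17 17 17 17 19 23 24 24 24 24 24 24 24 24 24 24 24 24 24 24 24 24 24 20 13 11 11 | fffa56666664212222222222222249dee
```

The two chips stand on edge, with faces at y −162 to −178 mm. The trough's inner wall is at about −152 mm, so both are inside by roughly 10 mm. Everything is in place, so I hand in.

```bash
python3 -c "
from rig import ctrl
print(ctrl.sense()['qvel'].round(3)); print(ctrl.finish_job())"
```

```text
[ 0.004 -0.015 -0.008 -0.002  0.001 -0.001]
the job is handed in; nothing more can be done
None
```

The job is handed in at about 25.5 s of the 72 s allowed. No verdict is reported, so what follows is from my own last checks.

**What I did**
- **Gate:** I slid it about 208 mm by its tab until the force rose to about 17 N, which I took as the stop.
- **Chips:** I gripped the scraper by its rib and swept chip 4 off first. I then pushed chips 1 and 2 clear of the bowl and swept chips 1–3 through the gateway.
- **Scraper:** I stood it on the middle-sized mat, released it and backed the arm away.

**Last checks**
- The board is empty except for the bowl, which looks unmoved.
- All four chips are in the trough, and the gate is open.
- Two chips stand on edge near the board-side wall, about 10 mm inside it by the image numbers. That is the narrowest margin.
- The scraper is upright, released within about 1 mm of the measured mat centre.
- The brush, rock and jar look undisturbed.

**Disagreements:** my first tab estimate was about 6 mm off and was corrected from the wrist camera. During part of the sweep the scraper rode an estimated 5–7 mm above the board before I lowered it. No check failed.

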